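Sort the chocolate figures for packing

ROBOT

A 7-joint arm with a two-finger parallel gripper is mounted at the origin on the work surface. World frame = base frame: x ahead of the robot, y to its left, z up, the work surface at z = 0. Lengths are in mm, angles in degrees, forces in N, time in s.
With the tool pointing down it reaches from about 400 to 900 mm from the base axis. Payload 5.5 kg.
Tool frame: the origin (TCP) lies midway between the tips of the shut fingers; the grasp point (between the pads) lies 19 mm behind it (manip.grip_point_offset is the z of the grasp point in the tool frame, in mm); z points along the fingers, y is the line along which they close (so a half turn about z gives the same grasp; the last joint's range is limited). The gripper opens to 85 mm and grips with 20 to 120 N. Pads are 22 mm wide; open, the fingers measure 114 mm over their backs; the gripper's body (76 mm by 85 mm) begins 54 mm behind the grasp point. The pads swing forward as they close: fully open they stand 13 mm farther back than shut.
Start: joints at [-54.362, 28.699, -24.465, 88.831, 12.651, 65.22, -12.049], TCP at [228.211, 608.621, 231.31] pointing down, gripper open.
Joint ranges: [-164.97, 164.97], [-17.58, 116.51], [-87.97, 89.64], [11.32, 138.91], [-80.73, 260.73], [10.89, 115.49], [-147.41, 147.41]. Speed limits (degrees/s): [147.25, 147.25, 180, 180, 180, 180, 180].

INTERFACE

Orientations are given as a 3x3 rotation matrix whose columns are the frame's x, y, z axes.
In Python, from station import manip gives the robot as it stands.
- The arm moves only by the tool apply_moves, never from a script. Its arguments are lists of equal length, an entry for each row: "rotation": the turn, a rotation vector about the tool's x, y, z normalised to -1 to 1, where 1 is pi/2 rad, a list of three; "linear": the shift along the tool's x, y, z normalised to -1 to 1, where 1 is 0.1 m, a list of three; "fingers": the opening, from -1 (shut) to 1 (fully open). In form: {"rotation": [[ax, ay, az], ...], "linear": [[tx, ty, tz], ...], "fingers": [fingers, ...]}. A call has 1 to 10 rows; each row is the pose to reach, as a shift and turn from the pose commanded when the call began, along the tool's axes at that moment; what a row does not reach only later rows make up. A row lasts 1/10 s, in which the tool goes at most 50 mm and 8.59 degrees, less where a joint would pass 70% of its speed; a pose out of reach is approached as far as the arm can. A call with a number of a shift or a turn outside -1 to 1 is refused whole. A call with a gripper value outside its range is refused whole. The fingers move at their own pace and stop on an object; "newtons" is the grip in N (left out, the last holds). Time passes only in rows, so rows that repeat a pose let the fingers close. It gives the time, the measured TCP pose, the force, the opening and the grip force at its end, in the units of the state.
- manip.observe(): the state, without advancing time (a new reading comes with each control period).
- manip.capture(name): name is "scene" or "side" or "wrist"; returns (picture, depth): 384x512x3 uint8, red, green, blue; 384x512 float32, mm along the optical axis (not along the pixel's ray), 0 where there is no reading.
- manip.camera_params(name): a dict with "fx", "fy", "cx", "cy" (pixels), "R" (3x3) and "t" (3): a world point X has camera coordinates R X + t. Camera axes: x right, y down, z forward; pixel columns grow to the right and rows downward; lengths in mm; the calibration is good to about 2 mm. A picture is of the moment at which its call begins: read the wrist's pose just before it. camera_params takes no time and is no camera call; for the wrist camera it gives the pose at the moment of the call.
- manip.close_job(): hands the job in; it is judged then, once.
The state is a dict: "clock": time; "joint_pos": joint angles; "joint_vel": joint speeds; "joint_efforts": joint torques, N m; "ee_pos": TCP position; "eef_rot": TCP orientation; "wrist_force": force on the tool from outside, world axes, zero at the start; "wrist_torque": the same for the moment, N m; "gripper_width": finger opening in mm; "finger_force": force on a finger pad.
Only numpy, scipy, OpenCV 4.12 (cv2) and the standard library are available. Lean on these libraries where they do the work, as an engineer would, in place of code of your own. Each camera call takes 0.05 s, during which the arm holds its last target. There are 200 camera calls.

TASK

Sort the five loose chocolate figures on the mat: stand the two penguins upright in the two empty bays of the tray that already holds a penguin, stand the two owls upright in the two empty bays of the tray that already holds an owl, one figure to a bay and flat on the bay floor, and put the broken, headless penguin in the steel re-melt pan. Never tip over a sound figure, and do not disturb the jar or the ribbon spool.

Things in the scene. Friction and masses are not known exactly. Their poses are not given: they have to be found in the camera images.
- penguin_a: sound milk-chocolate penguin, loose: reddish-brown, cream beak, face, belly and feet; 88 mm tall. Body round, 42 mm across up to 56 mm, then a 29 mm head (thin wings, tail and beak, look only, stay within 26 mm of the axis). Hollow, about 80 g. Origin: centre of its underside; z up, x out of its face; grip from any side. Stands on a 3 mm grey mat, figures over 100 mm apart. One of two alike
- penguin_b: sound milk-chocolate penguin, loose: reddish-brown, cream beak, face, belly and feet; 88 mm tall. Body round, 42 mm across up to 56 mm, then a 29 mm head (thin wings, tail and beak, look only, stay within 26 mm of the axis). Hollow, about 80 g. Origin: centre of its underside; z up, x out of its face; grip from any side. Stands on a 3 mm grey mat, figures over 100 mm apart. One of two alike
- owl_a: dark-chocolate owl, loose: nearly black, squat, no neck, two ear tufts, two round cream eyes; 66 mm tall. Body round, 42 mm across up to 60 mm. Hollow, about 80 g. Origin: centre of its underside; z up, x out of its face; grip from any side. Stands on a 3 mm grey mat. One of two alike
- owl_b: dark-chocolate owl, loose: nearly black, squat, no neck, two ear tufts, two round cream eyes; 66 mm tall. Body round, 42 mm across up to 60 mm. Hollow, about 80 g. Origin: centre of its underside; z up, x out of its face; grip from any side. Stands on a 3 mm grey mat. One of two alike
- broken: broken milk-chocolate penguin: headless reddish-brown hollow shell, open at the top with a jagged rim, cream belly. Round, 42 mm across, solid rim 50 mm up (loose-looking shards reach 58 mm but give no grip), wall 3.5 mm, about 60 g. Origin: centre of its underside; z up. Starts standing on the grey mat among the others. Grip it across its outside
- penguin_tray: fixed white tray, light-blue liner, 74 (x) by 202 mm (y), rim 18 mm high, walls and floor 4 mm thick, yaw within 0.22 rad. Two dividers 16 mm high make three bays in a row along y, each 66 (x) by 62 mm (y) inside. The bay at y = -66 mm already holds a milk-chocolate penguin, stuck down; the empty bays are centred at y = 0 and y = +66 mm (x = 0). Origin: centre of underside, at table height
- owl_tray: fixed white tray, yellow liner, 74 (x) by 202 mm (y), rim 18 mm high, walls and floor 4 mm thick, yaw within 0.22 rad. Two dividers 16 mm high make three bays in a row along y, each 66 (x) by 62 mm (y) inside. The bay at y = -66 mm already holds a dark-chocolate owl, stuck down; the empty bays are centred at y = 0 and y = +66 mm (x = 0). Origin: centre of underside, at table height
- melt_pan: fixed square stainless-steel re-melt pan, empty but for a smear and a crumb of chocolate (look only), 140 by 140 mm, rim 28 mm high, walls and floor 4 mm thick. Origin: centre of the underside, at table height
- jar: bystander: closed amber glass jar with brass-coloured lid, 60 mm across, 75 mm tall, at one side of the work. Origin: centre of its underside
- spool: bystander: red ribbon spool lying flat, 72 mm across, 30 mm tall, at the other side of the work. Origin: centre of its underside

How it is judged (in metres and radians):
At the end, for the whole second after the job is handed in: Penguins and owls stand in the empty bays of their kind's tray, one per bay: within 17 mm (x) and 15 mm (y) of the bay centre, on its floor (5 mm), tilt under 0.15 rad. The broken one is in the pan: origin within 66 mm of centre along each side, under 58 mm up. All released, at rest (x of penguin_a in the frame of penguin_tray between -0.017 and 0.017 m and z of penguin_a in the frame of penguin_tray between 0 and 0.009 m and angle between each of penguin_a, penguin_b, owl_a, owl_b's own z axis and vertical below 0.15 rad and x of penguin_b in the frame of penguin_tray between -0.017 and 0.017 m and z of penguin_b in the frame of penguin_tray between 0 and 0.009 m and ((y of penguin_a in the frame of penguin_tray between -0.015 and 0.015 m and y of penguin_b in the frame of penguin_tray between 0.051 and 0.081 m) or (y of penguin_a in the frame of penguin_tray between 0.051 and 0.081 m and y of penguin_b in the frame of penguin_tray between -0.015 and 0.015 m)) and x of owl_a in the frame of owl_tray between -0.017 and 0.017 m and z of owl_a in the frame of owl_tray between 0 and 0.009 m and x of owl_b in the frame of owl_tray between -0.017 and 0.017 m and z of owl_b in the frame of owl_tray between 0 and 0.009 m and ((y of owl_a in the frame of owl_tray between -0.015 and 0.015 m and y of owl_b in the frame of owl_tray between 0.051 and 0.081 m) or (y of owl_a in the frame of owl_tray between 0.051 and 0.081 m and y of owl_b in the frame of owl_tray between -0.015 and 0.015 m)) and x of broken in the frame of melt_pan between -0.066 and 0.066 m and y of broken in the frame of melt_pan between -0.066 and 0.066 m and z of broken in the frame of melt_pan between 0 and 0.058 m and linear speed of each of penguin_a, penguin_b, owl_a, owl_b, broken below 0.02 m/s); the robot touches nothing.
It fails at once if a sound figure is tipped over (more than about 40 degrees) (angle between any of penguin_a, penguin_b, owl_a, owl_b's own z axis and vertical above 0.7 rad).
It fails at once if the jar or the spool is shifted by more than 20 mm (distance of any of jar, spool from where it was at the start of the episode above 0.02 m).
It also fails if it takes over 128 s, if anything falls off the work surface, if the arm or the gripper's body presses on something with over 40 N, if the wrist force passes 120 N, or if a joint passes its speed limit or range.

## Working session

There is one attempt and no reset: what is moved stays moved. The work goes in short steps, Python scripts to look and compute and a tool call to move; the robot and the scene stay as the last step left them, time stands still between calls to the robot, and variables do not carry over. Pictures are saved under pics/ and viewed, at most 14 in all, crops included, and the job is handed in when it is done.

Besides the shell and the picture viewer there is one more tool, called after "Call:" by a JSON object that holds its "fn" and its "kwargs", one argument or row to a line. apply_moves: Moves the arm, as the interface text tells. Scaled input: -1 to 1 covers 0.1 m each way for a shift and pi/2 rad each way for a turn. Its arguments: {"type":"object","properties":{"rotation":{"type":"array"},"linear":{"type":"array"},"fingers":{"type":"array"},"newtons":{"type":"number"}},"required":["rotation","linear","fingers"]}

```bash
ls && mkdir -p pics && python3 - <<'E'
from station import manip
import cv2,numpy as np
s=manip.observe()
print(s['clock'],s['ee_pos'],np.round(s['eef_rot'],3).tolist(),s['gripper_width'],manip.grip_point_offset)
for n in ['scene','side']:
    p,d=manip.capture(n); cv2.imwrite(f'pics/{n}0.png',p[:,:,::-1]); np.save(f'pics/{n}0.npy',d)
    c=manip.camera_params(n); print(n,{k:np.round(v,3).tolist() for k,v in c.items()})
E
```

```text
pics
0.0 [228.04605943 607.96010784 230.27064876] [[-0.936, 0.351, -0.001], [0.351, 0.936, -0.002], [0.0, -0.002, -1.0]] 85.38425501488398 -18.700000000000003
scene {'fx': 348.73, 'fy': 348.73, 'cx': 245.071, 'cy': 190.634, 'R': [[0.793, 0.609, -0.008], [0.479, -0.632, -0.61], [-0.377, 0.48, -0.792]], 't': [-429.764, -225.694, 1174.337]}
side {'fx': 451.631, 'fy': 451.631, 'cx': 249.885, 'cy': 188.64, 'R': [[0.989, -0.146, -0.017], [-0.11, -0.663, -0.74], [0.097, 0.734, -0.672]], 't': [-541.245, 91.794, 1413.214]}
```

View pics/scene0.png

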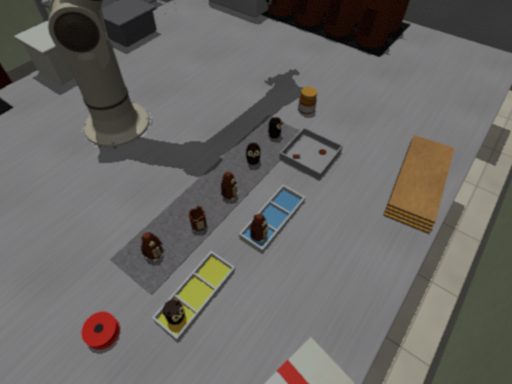

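View pics/side0.png

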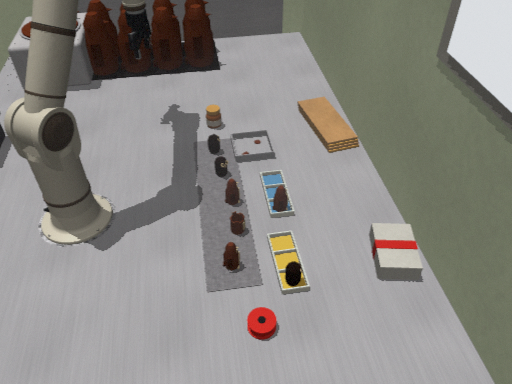

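The pictures show, in the scene view, mat figures: penguin (151,245), broken (198,218), penguin (229,185), owls (253,153) and (275,128). The pan is at (312,152), the blue tray at (273,217), the yellow tray at (195,293), the jar at (308,98) and the spool at (100,330). Next I back-project the depth and cluster.

```bash
cat > h.py <<'E'
import numpy as np,cv2
from station import manip
def cloud(d,c):
    v,u=np.mgrid[:d.shape[0],:d.shape[1]]
    P=np.stack([(u-c['cx'])/c['fx']*d,(v-c['cy'])/c['fy']*d,d],-1)
    X=(P-np.array(c['t']))@np.array(c['R']); X[d<=0]=np.nan
    return X
def pix(X,c):
    p=np.array(c['R'])@X+c['t']; return p[0]/p[2]*c['fx']+c['cx'],p[1]/p[2]*c['fy']+c['cy']
E
python3 - <<'E'
from h import *
M={'scene':[(151,245),(198,218),(229,185),(253,153),(275,128)],'side':[(231,256),(237,222),(232,190),(221,166),(213,144)]}
for n in M:
    c=manip.camera_params(n);d=np.load(f'pics/{n}0.npy');X=cloud(d,c);im=cv2.imread(f'pics/{n}0.png')
    hsv=cv2.cvtColor(im,cv2.COLOR_BGR2HSV)
    print(n,'cam',np.round(-np.array(c['R']).T@c['t']))
    ok=np.isfinite(X[...,2])
    for u,v in M[n]:
        g=X[v,u]
        m=ok&(np.hypot(X[...,0]-g[0],X[...,1]-g[1])<50)&(X[...,2]>12)&(X[...,2]<110)
        p=X[m]; 
        # circle fit per band
        out=[]
        for a,b in [(12,30),(30,50),(50,65),(65,95)]:
            q=p[(p[:,2]>a)&(p[:,2]<b)]
            if len(q)>15:
                A=np.c_[2*q[:,:2],np.ones(len(q))];s=np.linalg.lstsq(A,(q[:,:2]**2).sum(1),rcond=None)[0]
                out.append((a,len(q),np.round(s[:2]).tolist(),round(float(np.sqrt(s[2]+s[0]**2+s[1]**2)))))
        print('zmax',p[:,2].max().round(),m.sum(),out)
    for nm,lo,hi in [('blue',(90,80,80),(120,255,255)),('yellow',(20,120,100),(35,255,255)),('red',(0,200,120),(5,255,255))]:
        mk=cv2.inRange(hsv,lo,hi); mk=(mk>0)&ok&(X[...,2]<40)&(X[...,2]>-10)
        p=X[mk]; 
        if nm=='red': p=p[p[:,0]<600]
        r=cv2.minAreaRect(p[:,:2].astype(np.float32)); print(nm,len(p),'z',np.percentile(p[:,2],[5,50,95]).round(1),np.round(r[0]),np.round(r[1]),round(r[2],1))
E
```

```text
scene cam [ 891. -444.  789.]
zmax 95.0 450 [(12, 63, [454.0, -260.0], 24), (30, 96, [455.0, -260.0], 23), (50, 128, [457.0, -261.0], 18), (65, 162, [461.0, -262.0], 10)]
zmax 64.0 321 [(12, 92, [491.0, -133.0], 19), (30, 128, [491.0, -133.0], 19), (50, 101, [490.0, -132.0], 19)]
zmax 95.0 344 [(12, 54, [486.0, -4.0], 24), (30, 76, [488.0, -3.0], 23), (50, 90, [489.0, -4.0], 19), (65, 124, [492.0, -6.0], 10)]
zmax 71.0 260 [(12, 52, [468.0, 137.0], 20), (30, 59, [468.0, 137.0], 20), (50, 120, [470.0, 134.0], 16), (65, 29, [468.0, 136.0], 12)]
zmax 70.0 241 [(12, 48, [454.0, 270.0], 20), (30, 57, [455.0, 269.0], 19), (50, 111, [458.0, 268.0], 16), (65, 25, [455.0, 269.0], 14)]
blue 774 z [3.3 5.6 7.8] [629.   7.] [ 61. 190.] 0.3
yellow 1313 z [3.6 5.8 7.9] [721. -61.] [675. 139.] 62.0
red 750 z [29.  31.2 33.4] [ 507. -463.] [65. 67.] 88.9
side cam [  408. -1055.  1009.]
zmax 93.0 346 [(12, 57, [456.0, -262.0], 21), (30, 81, [456.0, -263.0], 20), (50, 86, [456.0, -262.0], 17), (65, 122, [456.0, -264.0], 10)]
zmax 64.0 267 [(12, 70, [489.0, -132.0], 20), (30, 128, [489.0, -132.0], 19), (50, 69, [489.0, -132.0], 19)]
zmax 94.0 278 [(12, 49, [489.0, -6.0], 20), (30, 72, [488.0, -7.0], 19), (50, 67, [488.0, -7.0], 16), (65, 90, [489.0, -7.0], 11)]
zmax 71.0 205 [(12, 43, [466.0, 135.0], 17), (30, 56, [467.0, 134.0], 18), (50, 94, [468.0, 134.0], 16)]
zmax 69.0 190 [(12, 46, [454.0, 269.0], 19), (30, 55, [454.0, 270.0], 19), (50, 80, [455.0, 268.0], 17)]
blue 279 z [0.7 4.9 8.9] [635.  13.] [ 61. 181.] 0.1
yellow 663 z [1.6 5.  8.6] [ 612. -271.] [ 61. 186.] 1.2
red 521 z [25.5 30.2 33.5] [ 507. -464.] [70. 66.] 67.3
```

```bash
python3 - <<'E'
from h import *
box={'blue':(640,10,115),'yellow':(615,-270,115),'pan':(633,190,90),'jar':(480,330,60)}
for n in ['scene','side']:
    c=manip.camera_params(n);d=np.load(f'pics/{n}0.npy');X=cloud(d,c);im=cv2.imread(f'pics/{n}0.png')
    for u,v in ([(312,152),(308,98)] if n=='scene' else [(255,146),(213,115)]): print(n,X[v,u].round())
    hsv=cv2.cvtColor(im,cv2.COLOR_BGR2HSV)
    for nm,lo,hi,zr in [('blue',(90,80,50),(120,255,255),18),('yellow',(18,120,80),(38,255,255),18)]:
        mk=(cv2.inRange(hsv,lo,hi)>0)&(abs(X[...,2]-4)<7)&(X[...,0]>500)&(X[...,0]<760)
        if nm=='yellow': mk&=(X[...,1]<-130)
        p=X[mk]; cx,cy=np.median(p[:,0]),np.median(p[:,1])
        print(' liner med',cx.round(),cy.round())
        a=(abs(X[...,0]-cx)<70)&(abs(X[...,1]-cy)<140)&(abs(X[...,2]-18)<6)&(hsv[...,1]<70)&(hsv[...,2]>90)
        q=X[a][:,:2].astype(np.float32); r=cv2.minAreaRect(q); print(' rim',nm,len(q),np.round(r[0],1),np.round(r[1],1),round(r[2],2),'meanz',X[a][:,2].mean().round(1))
    g=X[152,312] if n=='scene' else X[146,255]
    a=(abs(X[...,0]-g[0])<110)&(abs(X[...,1]-g[1])<110)&(abs(X[...,2]-28)<6)&(hsv[...,1]<90)
    q=X[a][:,:2].astype(np.float32); r=cv2.minAreaRect(q); print(' pan',len(q),np.round(r[0],1),np.round(r[1],1),round(r[2],2))
E
```

```text
scene [592. 275.   6.]
scene [480. 420.  69.]
 liner med 633.0 25.0
 rim blue 419 [632.9   4.9] [ 75.1 204.6] 0.11 meanz 18.0
 liner med 609.0 -264.0
 rim yellow 601 [ 610.1 -276. ] [ 75.2 202.1] 1.31 meanz 18.3
 pan 356 [591.9 265.1] [141.1 144.4] 0.66
side [606. 271.   4.]
side [468. 426.  54.]
 liner med 625.0 60.0
 rim blue 212 [625.8  61.6] [ 95.2 290.3] 7.67 meanz 17.3
 liner med 607.0 -254.0
 rim yellow 386 [ 609.9 -275.5] [ 75.5 206.2] 1.28 meanz 16.8
 pan 198 [591.8 266.4] [141.4 150.7] 0.87
```

Call:
{"fn": "apply_moves", "kwargs": {
  "rotation": [
    [0,0,0.095],
    [0,0,0.19],
    [0,0,0.285],
    [0,0,0.38],
    [0,0,0.475],
    [0,0,0.57],
    [0,0,0.665],
    [0,0,0.76],
    [0,0,0.772],
    [0,0,0.772]
  ],
  "linear": [
    [0,0,0],
    [0,-0.1,0],
    [-0.1,-0.2,0],
    [-0.2,-0.3,0],
    [-0.35,-0.4,0],
    [-0.5,-0.5,0],
    [-0.6,-0.7,0],
    [-0.8,-0.8,0],
    [-0.9,-1,0],
    [-1,-1,0]
  ],
  "fingers": [1,1,1,1,1,1,1,1,1,1]
}}

```text
clock: 1.1
ee_pos: [286.7, 477.3, 230.8]
eef_rot: [[0.002, 1.0, -0.001], [1.0, -0.002, -0.003], [-0.003, -0.001, -1.0]]
wrist_force: [0.6, -0.3, 0.5]
gripper_width: 85.5
finger_force: 0.0
```

Trays measured: penguin (633,5, yaw≈0°), owl (610,-276, yaw 1.3°), pan (592,266); rim sizes match the spec. First I pick the owl at (454.5,269.5).

Call:
{"fn": "apply_moves", "kwargs": {
  "rotation": [
    [0,0,0],
    [0,0,0],
    [0,0,0],
    [0,0,0]
  ],
  "linear": [
    [-0.3,0.3,0],
    [-0.6,0.6,0.2],
    [-1,1,0.4],
    [-1,1,0.5]
  ],
  "fingers": [1,1,1,1]
}}

```text
clock: 1.5
ee_pos: [391.6, 374.7, 180.2]
eef_rot: [[0.008, 1.0, 0.002], [1.0, -0.008, -0.003], [-0.003, 0.002, -1.0]]
wrist_force: [-0.3, -0.0, 0.6]
gripper_width: 85.5
finger_force: 0.0
```

Call:
{"fn": "apply_moves", "kwargs": {
  "rotation": [
    [0,0,0],
    [0,0,0],
    [0,0,0],
    [0,0,0]
  ],
  "linear": [
    [-0.4,0.3,0.1],
    [-0.8,0.6,0.3],
    [-1,0.68,0.4],
    [-1,0.68,0.4]
  ],
  "fingers": [1,1,1,1]
}}

```text
clock: 1.9
ee_pos: [456.1, 274.5, 139.0]
eef_rot: [[0.007, 1.0, -0.002], [1.0, -0.007, -0.004], [-0.004, -0.002, -1.0]]
wrist_force: [-0.2, 0.3, -1.1]
gripper_width: 85.7
finger_force: 0.0
```

Call:
{"fn": "apply_moves", "kwargs": {
  "rotation": [
    [0,0,0],
    [0,0,0],
    [0,0,0]
  ],
  "linear": [
    [-0.08,0,0],
    [-0.08,0,0],
    [-0.08,0,0]
  ],
  "fingers": [1,1,1]
}}

```text
clock: 2.2
ee_pos: [454.3, 273.4, 141.8]
eef_rot: [[-0.002, 1.0, 0.001], [1.0, 0.002, 0.001], [0.001, 0.001, -1.0]]
wrist_force: [0.3, -0.7, 0.4]
gripper_width: 85.4
finger_force: 0.0
```

```bash
python3 - <<'E'
from h import *
s=manip.observe();c=manip.camera_params('wrist');p,d=manip.capture('wrist')
cv2.imwrite('pics/w1.png',p[:,:,::-1]);X=cloud(d,c)
print(s['ee_pos'].round(1), (-np.array(c['R']).T@c['t']).round())
m=(np.hypot(X[...,0]-454,X[...,1]-269)<50)&(X[...,2]>50)&(X[...,2]<80)
q=X[m]; print(m.sum(),np.nanmin(q,0).round(),np.nanmax(q,0).round(),q.mean(0).round(1))
E
```

```text
[454.3 273.4 141.8] [453. 341. 286.]
1812 [431. 252.  50.] [476. 292.  72.] [454.3 273.6  62.5]
```

View pics/w1.png

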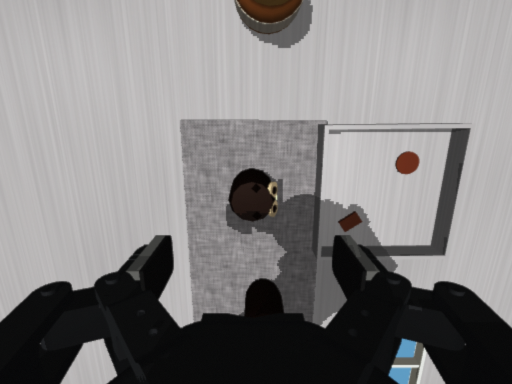

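Wrist view: owl at (252,195), centred between fingers in x; the figure is centred at about (453.5,271). I descend to TCP z≈28 and grip.

Call:
{"fn": "apply_moves", "kwargs": {
  "rotation": [
    [0,0,0],
    [0,0,0],
    [0,0,0],
    [0,0,0],
    [0,0,0]
  ],
  "linear": [
    [-0.02,0,0.2],
    [-0.02,0,0.5],
    [-0.02,0,0.8],
    [-0.02,0,1],
    [-0.02,0,1]
  ],
  "fingers": [1,1,1,1,1]
}}

```text
clock: 2.75
ee_pos: [452.2, 269.7, 39.0]
eef_rot: [[-0.001, 1.0, -0.004], [1.0, 0.001, -0.002], [-0.002, -0.004, -1.0]]
wrist_force: [-0.5, -1.0, 0.2]
gripper_width: 84.8
finger_force: 0.0
```

Call:
{"fn": "apply_moves", "kwargs": {
  "rotation": [
    [0,0,0],
    [0,0,0],
    [0,0,0],
    [0,0,0],
    [0,0,0],
    [0,0,0],
    [0,0,0],
    [0,0,0],
    [0,0,0],
    [0,0,0]
  ],
  "linear": [
    [0,0,0.13],
    [0,0,0.13],
    [0,0,0.13],
    [0,0,0.13],
    [0,0,0.13],
    [0,0,0.13],
    [0,0,0.13],
    [0,0,0.13],
    [0,0,0.13],
    [0,0,0.13]
  ],
  "fingers": [1,1,-0.2,-0.3,-0.4,-0.4,-0.4,-0.4,-0.4,-0.4],
  "newtons": 30
}}

```text
clock: 3.75
ee_pos: [455.2, 270.1, 29.2]
eef_rot: [[0.001, 1.0, 0.001], [1.0, -0.001, 0.001], [0.001, 0.001, -1.0]]
wrist_force: [-0.9, -0.3, 5.6]
gripper_width: 41.5
finger_force: 30.3
```

Call:
{"fn": "apply_moves", "kwargs": {
  "rotation": [
    [0,0,0],
    [0,0,0],
    [0,0,0],
    [0,0,0],
    [0,0,0]
  ],
  "linear": [
    [0,0,-0.1],
    [0,0,-0.3],
    [0,0,-0.55],
    [0,0,-0.8],
    [0,0,-1]
  ],
  "fingers": [-0.4,-0.4,-0.4,-0.4,-0.4]
}}

```text
clock: 4.25
ee_pos: [454.8, 269.9, 130.2]
eef_rot: [[0.001, 1.0, 0.001], [1.0, -0.001, 0.001], [0.001, 0.001, -1.0]]
wrist_force: [-0.4, 0.7, -0.7]
gripper_width: 41.1
finger_force: 30.5
```

Call:
{"fn": "apply_moves", "kwargs": {
  "rotation": [
    [0,0,0],
    [0,0,0],
    [0,0,0],
    [0,0,0]
  ],
  "linear": [
    [-0.1,0,-0.15],
    [-0.4,0,-0.2],
    [-0.7,0,-0.2],
    [-1,0,-0.2]
  ],
  "fingers": [-0.4,-0.4,-0.4,-0.4]
}}

```text
clock: 4.65
ee_pos: [454.1, 167.9, 148.7]
eef_rot: [[0.001, 1.0, 0.0], [1.0, -0.001, -0.0], [-0.0, 0.0, -1.0]]
wrist_force: [0.4, -0.3, -0.6]
gripper_width: 41.2
finger_force: 30.5
```

Call:
{"fn": "apply_moves", "kwargs": {
  "rotation": [
    [0,0,0],
    [0,0,0],
    [0,0,0]
  ],
  "linear": [
    [-0.33,0.1,0],
    [-0.67,0.25,0],
    [-1,0.4,0]
  ],
  "fingers": [-0.4,-0.4,-0.4]
}}

```text
clock: 4.95
ee_pos: [494.1, 67.5, 148.5]
eef_rot: [[0.001, 1.0, -0.001], [1.0, -0.001, -0.0], [-0.0, -0.001, -1.0]]
wrist_force: [0.6, 0.3, -0.1]
gripper_width: 41.3
finger_force: 30.5
```

Call:
{"fn": "apply_moves", "kwargs": {
  "rotation": [
    [0,0,0],
    [0,0,0],
    [0,0,0]
  ],
  "linear": [
    [-0.33,0.1,0],
    [-0.67,0.25,0],
    [-1,0.4,0]
  ],
  "fingers": [-0.4,-0.4,-0.4]
}}

```text
clock: 5.25
ee_pos: [533.9, -32.6, 148.4]
eef_rot: [[0.001, 1.0, -0.001], [1.0, -0.001, -0.0], [-0.0, -0.001, -1.0]]
wrist_force: [0.7, 0.9, -0.2]
gripper_width: 41.5
finger_force: 30.5
```

Call:
{"fn": "apply_moves", "kwargs": {
  "rotation": [
    [0,0,0],
    [0,0,0],
    [0,0,0]
  ],
  "linear": [
    [-0.33,0.1,0],
    [-0.67,0.25,0],
    [-1,0.4,0]
  ],
  "fingers": [-0.4,-0.4,-0.4]
}}

```text
clock: 5.55
ee_pos: [573.6, -132.6, 148.3]
eef_rot: [[0.001, 1.0, -0.001], [1.0, -0.001, 0.0], [0.0, -0.001, -1.0]]
wrist_force: [1.7, -0.2, -0.8]
gripper_width: 41.3
finger_force: 30.5
```

Call:
{"fn": "apply_moves", "kwargs": {
  "rotation": [
    [0,0,0],
    [0,0,0],
    [0,0,0],
    [0,0,0],
    [0,0,0],
    [0,0,0]
  ],
  "linear": [
    [-0.33,0.1,0],
    [-0.6,0.2,0],
    [-0.8,0.3,0],
    [-1,0.35,0],
    [-1,0.35,0],
    [-1,0.35,0]
  ],
  "fingers": [-0.4,-0.4,-0.4,-0.4,-0.4,-0.4]
}}

```text
clock: 6.15
ee_pos: [608.1, -230.8, 147.9]
eef_rot: [[0.002, 1.0, -0.001], [1.0, -0.002, 0.001], [0.001, -0.001, -1.0]]
wrist_force: [-0.4, 0.8, -1.3]
gripper_width: 41.4
finger_force: 30.6
```

Call:
{"fn": "apply_moves", "kwargs": {
  "rotation": [
    [0,0,0],
    [0,0,0],
    [0,0,0],
    [0,0,0],
    [0,0,0],
    [0,0,0],
    [0,0,0],
    [0,0,0],
    [0,0,0],
    [0,0,0]
  ],
  "linear": [
    [-0.2,0.02,0],
    [-0.45,0.02,0],
    [-0.45,0.02,0],
    [-0.45,0.02,0.1],
    [-0.45,0.02,0.3],
    [-0.45,0.02,0.5],
    [-0.45,0.02,0.7],
    [-0.45,0.02,0.9],
    [-0.45,0.02,1],
    [-0.45,0.02,1]
  ],
  "fingers": [-0.4,-0.4,-0.4,-0.4,-0.4,-0.4,-0.4,-0.4,-0.4,-0.4]
}}

```text
clock: 7.15
ee_pos: [609.8, -273.2, 46.0]
eef_rot: [[-0.001, 1.0, -0.004], [1.0, 0.001, 0.002], [0.002, -0.004, -1.0]]
wrist_force: [0.1, 0.7, -0.6]
gripper_width: 41.4
finger_force: 30.6
```

Call:
{"fn": "apply_moves", "kwargs": {
  "rotation": [
    [0,0,0],
    [0,0,0],
    [0,0,0],
    [0,0,0]
  ],
  "linear": [
    [0,0,0.07],
    [0,0,0.13],
    [0,0,0.17],
    [0,0,0.17]
  ],
  "fingers": [-0.4,-0.4,-0.4,-0.4]
}}

```text
clock: 7.55
ee_pos: [611.0, -275.2, 30.9]
eef_rot: [[0.001, 1.0, -0.001], [1.0, -0.001, 0.0], [0.0, -0.001, -1.0]]
wrist_force: [0.5, -0.5, -0.5]
gripper_width: 41.7
finger_force: 30.6
```

Call:
{"fn": "apply_moves", "kwargs": {
  "rotation": [
    [0,0,0],
    [0,0,0],
    [0,0,0],
    [0,0,0],
    [0,0,0],
    [0,0,0],
    [0,0,0],
    [0,0,0]
  ],
  "linear": [
    [0,0,0.01],
    [0,0,0.01],
    [0,0,0.01],
    [0,0,0.01],
    [0,0,0.01],
    [0,0,0.01],
    [0,0,0.01],
    [0,0,0.01]
  ],
  "fingers": [-0.4,-0.4,0,0.2,0.5,1,1,1]
}}

```text
clock: 8.35
ee_pos: [611.3, -275.4, 30.3]
eef_rot: [[0.001, 1.0, 0.0], [1.0, -0.001, 0.0], [0.0, 0.0, -1.0]]
wrist_force: [0.2, 0.8, -0.0]
gripper_width: 85.4
finger_force: 0.0
```

Call:
{"fn": "apply_moves", "kwargs": {
  "rotation": [
    [0,0,0],
    [0,0,0],
    [0,0,0],
    [0,0,0]
  ],
  "linear": [
    [0,0,-0.1],
    [0,0,-0.35],
    [0,0,-0.7],
    [0,0,-1]
  ],
  "fingers": [1,1,1,1]
}}

```text
clock: 8.75
ee_pos: [611.5, -275.5, 132.4]
eef_rot: [[0.001, 1.0, 0.001], [1.0, -0.001, -0.0], [-0.0, 0.001, -1.0]]
wrist_force: [-0.3, 0.9, 0.3]
gripper_width: 85.3
finger_force: 0.0
```

Call:
{"fn": "apply_moves", "kwargs": {
  "rotation": [
    [0,0,0],
    [0,0,0],
    [0,0,0],
    [0,0,0]
  ],
  "linear": [
    [0.1,-0.1,-0.1],
    [0.4,-0.4,-0.2],
    [0.7,-0.7,-0.2],
    [1,-1,-0.2]
  ],
  "fingers": [1,1,1,1]
}}

```text
clock: 9.15
ee_pos: [510.7, -174.5, 151.5]
eef_rot: [[0.001, 1.0, 0.002], [1.0, -0.001, -0.0], [-0.0, 0.002, -1.0]]
wrist_force: [0.5, 1.0, 0.6]
gripper_width: 85.0
finger_force: 0.0
```

Call:
{"fn": "apply_moves", "kwargs": {
  "rotation": [
    [0,0,0],
    [0,0,0],
    [0,0,0],
    [0,0,0]
  ],
  "linear": [
    [0.2,-0.1,0],
    [0.43,-0.2,0],
    [0.43,-0.2,0],
    [0.43,-0.2,0]
  ],
  "fingers": [1,1,1,1]
}}

```text
clock: 9.55
ee_pos: [491.9, -132.1, 151.2]
eef_rot: [[-0.001, 1.0, 0.002], [1.0, 0.001, -0.0], [-0.0, 0.002, -1.0]]
wrist_force: [-0.2, -0.9, -0.0]
gripper_width: 85.3
finger_force: 0.0
```

```bash
cat >> h.py <<'E'
def look(x,y,z0,z1,name):
    s=manip.observe();c=manip.camera_params('wrist');p,d=manip.capture('wrist')
    cv2.imwrite(name,p[:,:,::-1]);X=cloud(d,c)
    m=(np.hypot(X[...,0]-x,X[...,1]-y)<35)&(X[...,2]>z0)&(X[...,2]<z1);q=X[m]
    r=cv2.minEnclosingCircle(q[:,:2].astype(np.float32))
    print(s['ee_pos'].round(1),s['clock'],m.sum(),np.nanmin(q,0).round(),np.nanmax(q,0).round(),np.round(r[0],1),round(r[1],1)); return X,p
E
python3 -c "
from h import *
look(490,-132,35,65,'pics/w2.png')"
```

```text
[ 491.9 -132.1  151.2] 9.55 910 [ 467. -153.   35.] [ 511. -110.   64.] [ 489.3 -131.5] 22.4
```

Call:
{"fn": "apply_moves", "kwargs": {
  "rotation": [
    [0,0,0],
    [0,0,0],
    [0,0,0],
    [0,0,0],
    [0,0,0]
  ],
  "linear": [
    [0,-0.02,0.2],
    [0,-0.02,0.5],
    [0,-0.02,0.8],
    [0,-0.02,1],
    [0,-0.02,1]
  ],
  "fingers": [1,1,1,1,1]
}}

```text
clock: 10.1
ee_pos: [487.4, -133.1, 47.8]
eef_rot: [[0.002, 1.0, -0.005], [1.0, -0.002, 0.0], [0.0, -0.005, -1.0]]
wrist_force: [-0.7, -0.8, 0.6]
gripper_width: 85.4
finger_force: 0.0
```

Call:
{"fn": "apply_moves", "kwargs": {
  "rotation": [
    [0,0,0],
    [0,0,0],
    [0,0,0],
    [0,0,0],
    [0,0,0],
    [0,0,0],
    [0,0,0],
    [0,0,0],
    [0,0,0],
    [0,0,0]
  ],
  "linear": [
    [0,0,0.2],
    [0,0,0.35],
    [0,0,0.35],
    [0,0,0.35],
    [0,0,0.35],
    [0,0,0.35],
    [0,0,0.35],
    [0,0,0.35],
    [0,0,0.35],
    [0,0,0.35]
  ],
  "fingers": [1,1,-0.2,-0.3,-0.4,-0.4,-0.4,-0.4,-0.4,-0.4],
  "newtons": 30
}}

```text
clock: 11.1
ee_pos: [490.5, -132.8, 16.7]
eef_rot: [[0.001, 1.0, 0.002], [1.0, -0.001, -0.001], [-0.001, 0.002, -1.0]]
wrist_force: [-0.1, -0.2, 6.8]
gripper_width: 41.7
finger_force: 30.5
```

Call:
{"fn": "apply_moves", "kwargs": {
  "rotation": [
    [0,0,0],
    [0,0,0],
    [0,0,0],
    [0,0,0],
    [0,0,0]
  ],
  "linear": [
    [0,0,-0.1],
    [0,0,-0.3],
    [0,0,-0.55],
    [0,0,-0.8],
    [0,0,-1]
  ],
  "fingers": [-0.4,-0.4,-0.4,-0.4,-0.4]
}}

```text
clock: 11.6
ee_pos: [489.7, -132.2, 117.5]
eef_rot: [[0.001, 1.0, 0.002], [1.0, -0.001, -0.0], [-0.0, 0.002, -1.0]]
wrist_force: [0.6, 0.4, -1.4]
gripper_width: 41.5
finger_force: 30.6
```

Call:
{"fn": "apply_moves", "kwargs": {
  "rotation": [
    [0,0,0],
    [0,0,0],
    [0,0,0],
    [0,0,0]
  ],
  "linear": [
    [0.1,0,-0.15],
    [0.4,0.05,-0.25],
    [0.7,0.15,-0.3],
    [1,0.25,-0.3]
  ],
  "fingers": [-0.4,-0.4,-0.4,-0.4]
}}

```text
clock: 12.0
ee_pos: [515.3, -31.4, 147.3]
eef_rot: [[0.001, 1.0, 0.003], [1.0, -0.001, 0.0], [0.0, 0.003, -1.0]]
wrist_force: [1.0, 0.7, -1.1]
gripper_width: 41.3
finger_force: 30.6
```

Call:
{"fn": "apply_moves", "kwargs": {
  "rotation": [
    [0,0,0],
    [0,0,0],
    [0,0,0]
  ],
  "linear": [
    [0.33,0.1,0],
    [0.67,0.2,0],
    [1,0.3,0]
  ],
  "fingers": [-0.4,-0.4,-0.4]
}}

```text
clock: 12.3
ee_pos: [544.6, 69.2, 146.2]
eef_rot: [[0.001, 1.0, 0.001], [1.0, -0.001, 0.0], [0.0, 0.001, -1.0]]
wrist_force: [0.6, 0.7, -0.6]
gripper_width: 41.2
finger_force: 30.6
```

Call:
{"fn": "apply_moves", "kwargs": {
  "rotation": [
    [0,0,0],
    [0,0,0],
    [0,0,0]
  ],
  "linear": [
    [0.33,0.1,0],
    [0.67,0.2,0],
    [1,0.3,0]
  ],
  "fingers": [-0.4,-0.4,-0.4]
}}

```text
clock: 12.6
ee_pos: [574.6, 169.2, 146.2]
eef_rot: [[0.0, 1.0, 0.0], [1.0, -0.0, 0.0], [0.0, 0.0, -1.0]]
wrist_force: [0.3, 0.6, -0.3]
gripper_width: 41.3
finger_force: 30.6
```

Call:
{"fn": "apply_moves", "kwargs": {
  "rotation": [
    [0,0,0],
    [0,0,0],
    [0,0,0],
    [0,0,0],
    [0,0,0]
  ],
  "linear": [
    [0.33,0.05,0],
    [0.65,0.1,0],
    [0.97,0.17,0],
    [0.97,0.17,0],
    [0.97,0.17,0]
  ],
  "fingers": [-0.4,-0.4,-0.4,-0.4,-0.4]
}}

```text
clock: 13.1
ee_pos: [591.0, 265.7, 145.6]
eef_rot: [[-0.002, 1.0, -0.0], [1.0, 0.002, -0.0], [-0.0, -0.0, -1.0]]
wrist_force: [0.4, 0.1, -1.1]
gripper_width: 41.4
finger_force: 30.7
```

Call:
{"fn": "apply_moves", "kwargs": {
  "rotation": [
    [0,0,0],
    [0,0,0],
    [0,0,0],
    [0,0,0],
    [0,0,0]
  ],
  "linear": [
    [0,0,0.2],
    [0,0,0.4],
    [0,0,0.7],
    [0,0,1],
    [0,0,1]
  ],
  "fingers": [-0.4,-0.4,-0.4,-0.4,-0.4]
}}

```text
clock: 13.6
ee_pos: [588.2, 260.8, 41.3]
eef_rot: [[0.003, 1.0, -0.008], [1.0, -0.003, -0.005], [-0.005, -0.008, -1.0]]
wrist_force: [-1.5, -1.0, -1.4]
gripper_width: 41.5
finger_force: 30.7
```

Call:
{"fn": "apply_moves", "kwargs": {
  "rotation": [
    [0,0,0],
    [0,0,0],
    [0,0,0],
    [0,0,0],
    [0,0,0],
    [0,0,0],
    [0,0,0],
    [0,0,0]
  ],
  "linear": [
    [0,0,0.1],
    [0,0,0.2],
    [0,0,0.28],
    [0,0,0.28],
    [0,0,0.28],
    [0,0,0.28],
    [0,0,0.28],
    [0,0,0.28]
  ],
  "fingers": [-0.4,-0.4,-0.4,-0.4,0.1,0.3,0.4,0.4]
}}

```text
clock: 14.4
ee_pos: [591.6, 264.8, 17.5]
eef_rot: [[0.001, 1.0, 0.0], [1.0, -0.001, 0.0], [0.0, 0.0, -1.0]]
wrist_force: [0.2, -0.2, -0.1]
gripper_width: 60.0
finger_force: 0.0
```

Call:
{"fn": "apply_moves", "kwargs": {
  "rotation": [
    [0,0,0],
    [0,0,0],
    [0,0,0],
    [0,0,0],
    [0,0,0]
  ],
  "linear": [
    [0,0,-0.1],
    [0,0,-0.35],
    [0,0,-0.7],
    [0,0,-1],
    [0,0,-1]
  ],
  "fingers": [0.4,0.4,0.4,1,1]
}}

```text
clock: 14.9
ee_pos: [595.2, 266.3, 123.5]
eef_rot: [[0.001, 1.0, 0.009], [1.0, -0.001, 0.004], [0.004, 0.009, -1.0]]
wrist_force: [0.8, 1.0, 1.1]
gripper_width: 85.0
finger_force: 0.0
```

Call:
{"fn": "apply_moves", "kwargs": {
  "rotation": [
    [0,0,0],
    [0,0,0],
    [0,0,0],
    [0,0,0]
  ],
  "linear": [
    [-0.1,-0.1,-0.2],
    [-0.4,-0.4,-0.3],
    [-0.7,-0.7,-0.3],
    [-1,-1,-0.3]
  ],
  "fingers": [1,1,1,1]
}}

```text
clock: 15.3
ee_pos: [490.5, 163.8, 147.8]
eef_rot: [[0.0, 1.0, 0.001], [1.0, -0.0, 0.0], [0.0, 0.001, -1.0]]
wrist_force: [0.3, -0.6, -0.7]
gripper_width: 85.5
finger_force: 0.0
```

Call:
{"fn": "apply_moves", "kwargs": {
  "rotation": [
    [0,0,0],
    [0,0,0],
    [0,0,0],
    [0,0,0]
  ],
  "linear": [
    [-0.15,-0.1,0],
    [-0.3,-0.24,0],
    [-0.3,-0.24,0],
    [-0.3,-0.24,0]
  ],
  "fingers": [1,1,1,1]
}}

```text
clock: 15.7
ee_pos: [467.9, 135.1, 147.7]
eef_rot: [[0.001, 1.0, 0.001], [1.0, -0.001, 0.001], [0.001, 0.001, -1.0]]
wrist_force: [1.4, 0.4, -0.7]
gripper_width: 85.3
finger_force: 0.0
```

```bash
python3 -c "
from h import *
look(467,135,45,80,'pics/w3.png')
p,d=manip.capture('scene');cv2.imwrite('pics/scene1.png',p[:,:,::-1])"
```

```text
[467.9 135.1 147.7] 15.7 1752 [446. 112.  45.] [491. 159.  72.] [467.2 136.2] 23.9
```

View pics/scene1.png

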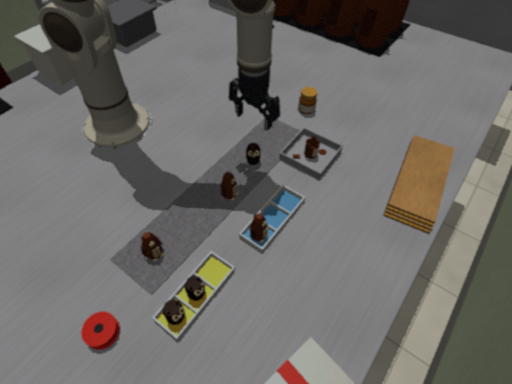

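The picture shows an owl upright in the middle yellow bay (195,289) and the broken shell standing in the pan (312,148). Now the second owl.

Call:
{"fn": "apply_moves", "kwargs": {
  "rotation": [
    [0,0,0],
    [0,0,0],
    [0,0,0],
    [0,0,0],
    [0,0,0]
  ],
  "linear": [
    [0.01,0,0.2],
    [0.01,0,0.5],
    [0.01,0,0.8],
    [0.01,0,1],
    [0.01,0,1]
  ],
  "fingers": [1,1,1,1,1]
}}

```text
clock: 16.3
ee_pos: [465.7, 136.0, 44.6]
eef_rot: [[-0.001, 1.0, -0.005], [1.0, 0.001, -0.001], [-0.001, -0.005, -1.0]]
wrist_force: [-0.7, -0.3, 0.8]
gripper_width: 85.3
finger_force: 0.0
```

Call:
{"fn": "apply_moves", "kwargs": {
  "rotation": [
    [0,0,0],
    [0,0,0],
    [0,0,0],
    [0,0,0],
    [0,0,0],
    [0,0,0],
    [0,0,0],
    [0,0,0],
    [0,0,0],
    [0,0,0]
  ],
  "linear": [
    [0,0,0.15],
    [0,0,0.19],
    [0,0,0.19],
    [0,0,0.19],
    [0,0,0.19],
    [0,0,0.19],
    [0,0,0.19],
    [0,0,0.19],
    [0,0,0.19],
    [0,0,0.19]
  ],
  "fingers": [1,1,-0.2,-0.3,-0.4,-0.4,-0.4,-0.4,-0.4,-0.4]
}}

```text
clock: 17.3
ee_pos: [468.3, 136.1, 29.3]
eef_rot: [[0.001, 1.0, 0.002], [1.0, -0.001, 0.001], [0.001, 0.002, -1.0]]
wrist_force: [-0.8, -0.4, 6.4]
gripper_width: 41.2
finger_force: 30.0
```

Call:
{"fn": "apply_moves", "kwargs": {
  "rotation": [
    [0,0,0],
    [0,0,0],
    [0,0,0],
    [0,0,0],
    [0,0,0]
  ],
  "linear": [
    [0,0,-0.1],
    [0,0,-0.3],
    [0,0,-0.55],
    [0,0,-0.8],
    [0,0,-1]
  ],
  "fingers": [-0.4,-0.4,-0.4,-0.4,-0.4]
}}

```text
clock: 17.8
ee_pos: [467.8, 135.8, 130.3]
eef_rot: [[0.001, 1.0, 0.001], [1.0, -0.001, 0.0], [0.0, 0.001, -1.0]]
wrist_force: [-0.2, 0.2, -0.9]
gripper_width: 41.3
finger_force: 30.5
```

Call:
{"fn": "apply_moves", "kwargs": {
  "rotation": [
    [0,0,0],
    [0,0,0],
    [0,0,0],
    [0,0,0]
  ],
  "linear": [
    [-0.1,0,-0.15],
    [-0.4,0.05,-0.2],
    [-0.7,0.15,-0.2],
    [-1,0.3,-0.2]
  ],
  "fingers": [-0.4,-0.4,-0.4,-0.4]
}}

```text
clock: 18.2
ee_pos: [497.2, 34.9, 149.4]
eef_rot: [[-0.0, 1.0, 0.001], [1.0, 0.0, 0.0], [0.0, 0.001, -1.0]]
wrist_force: [-0.1, 0.3, -1.8]
gripper_width: 41.4
finger_force: 30.5
```

Call:
{"fn": "apply_moves", "kwargs": {
  "rotation": [
    [0,0,0],
    [0,0,0],
    [0,0,0]
  ],
  "linear": [
    [-0.33,0.15,0],
    [-0.67,0.3,0],
    [-1,0.45,0]
  ],
  "fingers": [-0.4,-0.4,-0.4]
}}

```text
clock: 18.5
ee_pos: [542.6, -65.8, 149.0]
eef_rot: [[0.001, 1.0, 0.0], [1.0, -0.001, 0.0], [0.0, 0.0, -1.0]]
wrist_force: [0.1, 0.4, -0.8]
gripper_width: 41.1
finger_force: 30.5
```

Call:
{"fn": "apply_moves", "kwargs": {
  "rotation": [
    [0,0,0],
    [0,0,0],
    [0,0,0],
    [0,0,0],
    [0,0,0],
    [0,0,0]
  ],
  "linear": [
    [-0.33,0.15,0],
    [-0.6,0.3,0],
    [-0.8,0.45,0],
    [-1,0.6,0],
    [-1,0.6,0],
    [-1,0.6,0]
  ],
  "fingers": [-0.4,-0.4,-0.4,-0.4,-0.4,-0.4]
}}

```text
clock: 19.1
ee_pos: [601.8, -164.5, 148.3]
eef_rot: [[0.002, 1.0, -0.001], [1.0, -0.002, 0.0], [0.0, -0.001, -1.0]]
wrist_force: [-0.5, 0.6, -0.3]
gripper_width: 41.3
finger_force: 30.6
```

Call:
{"fn": "apply_moves", "kwargs": {
  "rotation": [
    [0,0,0],
    [0,0,0],
    [0,0,0],
    [0,0,0],
    [0,0,0],
    [0,0,0],
    [0,0,0],
    [0,0,0],
    [0,0,0],
    [0,0,0]
  ],
  "linear": [
    [-0.2,0.03,0],
    [-0.45,0.07,0],
    [-0.45,0.07,0],
    [-0.45,0.07,0.1],
    [-0.45,0.07,0.3],
    [-0.45,0.07,0.5],
    [-0.45,0.07,0.7],
    [-0.45,0.07,0.9],
    [-0.45,0.07,1],
    [-0.45,0.07,1]
  ],
  "fingers": [-0.4,-0.4,-0.4,-0.4,-0.4,-0.4,-0.4,-0.4,-0.4,-0.4]
}}

```text
clock: 20.1
ee_pos: [607.6, -207.0, 46.2]
eef_rot: [[-0.001, 1.0, -0.004], [1.0, 0.001, 0.002], [0.002, -0.004, -1.0]]
wrist_force: [0.2, 0.9, -0.9]
gripper_width: 41.0
finger_force: 30.6
```

Call:
{"fn": "apply_moves", "kwargs": {
  "rotation": [
    [0,0,0],
    [0,0,0],
    [0,0,0],
    [0,0,0]
  ],
  "linear": [
    [0,0,0.07],
    [0,0,0.13],
    [0,0,0.18],
    [0,0,0.18]
  ],
  "fingers": [-0.4,-0.4,-0.4,-0.4]
}}

```text
clock: 20.5
ee_pos: [609.5, -209.4, 30.3]
eef_rot: [[0.001, 1.0, 0.0], [1.0, -0.001, -0.0], [-0.0, 0.0, -1.0]]
wrist_force: [-0.3, 0.2, -1.3]
gripper_width: 41.0
finger_force: 31.0
```

Call:
{"fn": "apply_moves", "kwargs": {
  "rotation": [
    [0,0,0],
    [0,0,0],
    [0,0,0],
    [0,0,0],
    [0,0,0],
    [0,0,0],
    [0,0,0]
  ],
  "linear": [
    [0,0,0],
    [0,0,0],
    [0,0,0],
    [0,0,0],
    [0,0,0],
    [0,0,0],
    [0,0,0]
  ],
  "fingers": [-0.4,0,0.2,0.5,1,1,1]
}}

```text
clock: 21.2
ee_pos: [609.3, -209.3, 30.3]
eef_rot: [[0.001, 1.0, 0.0], [1.0, -0.001, -0.0], [-0.0, 0.0, -1.0]]
wrist_force: [-0.6, 0.4, 0.4]
gripper_width: 85.4
finger_force: 0.0
```

Call:
{"fn": "apply_moves", "kwargs": {
  "rotation": [
    [0,0,0],
    [0,0,0],
    [0,0,0],
    [0,0,0]
  ],
  "linear": [
    [0,0,-0.1],
    [0,0,-0.35],
    [0,0,-0.7],
    [0,0,-1]
  ],
  "fingers": [1,1,1,1]
}}

```text
clock: 21.6
ee_pos: [609.5, -209.5, 132.3]
eef_rot: [[0.001, 1.0, 0.001], [1.0, -0.001, -0.0], [-0.0, 0.001, -1.0]]
wrist_force: [-0.0, 0.4, 0.9]
gripper_width: 85.2
finger_force: 0.0
```

Call:
{"fn": "apply_moves", "kwargs": {
  "rotation": [
    [0,0,0],
    [0,0,0],
    [0,0,0],
    [0,0,0]
  ],
  "linear": [
    [-0.05,-0.15,-0.1],
    [-0.2,-0.45,-0.2],
    [-0.35,-0.75,-0.2],
    [-0.52,-1,-0.2]
  ],
  "fingers": [1,1,1,1]
}}

```text
clock: 22.0
ee_pos: [508.2, -261.7, 151.6]
eef_rot: [[0.0, 1.0, 0.001], [1.0, -0.0, -0.0], [-0.0, 0.001, -1.0]]
wrist_force: [0.1, -1.9, -0.7]
gripper_width: 85.4
finger_force: 0.0
```

Call:
{"fn": "apply_moves", "kwargs": {
  "rotation": [
    [0,0,0],
    [0,0,0],
    [0,0,0],
    [0,0,0]
  ],
  "linear": [
    [0,-0.3,0],
    [0,-0.54,0],
    [0,-0.54,0],
    [0,-0.54,0]
  ],
  "fingers": [1,1,1,1]
}}

```text
clock: 22.4
ee_pos: [455.7, -261.5, 151.3]
eef_rot: [[0.001, 1.0, 0.002], [1.0, -0.001, -0.0], [-0.0, 0.002, -1.0]]
wrist_force: [-0.8, -0.4, 0.2]
gripper_width: 85.8
finger_force: 0.0
```

```bash
python3 -c "
from h import *
look(455,-262,40,100,'pics/w4.png')"
```

```text
[ 455.7 -261.5  151.3] 22.4 1829 [ 434. -281.   40.] [ 479. -236.   94.] [ 454.8 -259.5] 24.2
```

Call:
{"fn": "apply_moves", "kwargs": {
  "rotation": [
    [0,0,0],
    [0,0,0],
    [0,0,0],
    [0,0,0],
    [0,0,0]
  ],
  "linear": [
    [0.01,0,0.2],
    [0.01,0,0.5],
    [0.01,0,0.8],
    [0.01,0,1],
    [0.01,0,1]
  ],
  "fingers": [1,1,1,1,1]
}}

```text
clock: 22.95
ee_pos: [454.5, -258.7, 47.7]
eef_rot: [[-0.001, 1.0, -0.004], [1.0, 0.001, 0.002], [0.002, -0.004, -1.0]]
wrist_force: [-1.0, 0.1, 0.1]
gripper_width: 85.4
finger_force: 0.0
```

Call:
{"fn": "apply_moves", "kwargs": {
  "rotation": [
    [0,0,0],
    [0,0,0],
    [0,0,0],
    [0,0,0],
    [0,0,0],
    [0,0,0],
    [0,0,0],
    [0,0,0],
    [0,0,0],
    [0,0,0]
  ],
  "linear": [
    [0,0,0.15],
    [0,0,0.22],
    [0,0,0.22],
    [0,0,0.22],
    [0,0,0.22],
    [0,0,0.22],
    [0,0,0.22],
    [0,0,0.22],
    [0,0,0.22],
    [0,0,0.22]
  ],
  "fingers": [1,1,-0.2,-0.3,-0.4,-0.4,-0.4,-0.4,-0.4,-0.4]
}}

```text
clock: 23.95
ee_pos: [456.0, -260.6, 29.3]
eef_rot: [[0.001, 1.0, 0.002], [1.0, -0.001, -0.001], [-0.001, 0.002, -1.0]]
wrist_force: [-1.4, 0.4, 6.8]
gripper_width: 41.3
finger_force: 30.3
```

Call:
{"fn": "apply_moves", "kwargs": {
  "rotation": [
    [0,0,0],
    [0,0,0],
    [0,0,0],
    [0,0,0],
    [0,0,0]
  ],
  "linear": [
    [0,0,-0.1],
    [0,0,-0.3],
    [0,0,-0.55],
    [0,0,-0.8],
    [0,0,-1]
  ],
  "fingers": [-0.4,-0.4,-0.4,-0.4,-0.4]
}}

```text
clock: 24.45
ee_pos: [455.4, -260.4, 130.2]
eef_rot: [[0.001, 1.0, 0.001], [1.0, -0.001, -0.0], [-0.0, 0.001, -1.0]]
wrist_force: [-0.0, -0.3, -0.6]
gripper_width: 41.4
finger_force: 30.6
```

Call:
{"fn": "apply_moves", "kwargs": {
  "rotation": [
    [0,0,0],
    [0,0,0],
    [0,0,0],
    [0,0,0]
  ],
  "linear": [
    [0.1,0.05,-0.1],
    [0.4,0.2,-0.2],
    [0.7,0.4,-0.2],
    [1,0.6,-0.2]
  ],
  "fingers": [-0.4,-0.4,-0.4,-0.4]
}}

```text
clock: 24.85
ee_pos: [515.9, -158.3, 148.7]
eef_rot: [[0.001, 1.0, 0.0], [1.0, -0.001, 0.0], [0.0, 0.0, -1.0]]
wrist_force: [0.7, 0.1, -1.4]
gripper_width: 41.4
finger_force: 30.6
```

Call:
{"fn": "apply_moves", "kwargs": {
  "rotation": [
    [0,0,0],
    [0,0,0],
    [0,0,0],
    [0,0,0],
    [0,0,0],
    [0,0,0]
  ],
  "linear": [
    [0.33,0.2,0],
    [0.6,0.4,0],
    [0.8,0.5,0],
    [1,0.6,0],
    [1,0.6,0],
    [1,0.6,0]
  ],
  "fingers": [-0.4,-0.4,-0.4,-0.4,-0.4,-0.4]
}}

```text
clock: 25.45
ee_pos: [574.9, -59.2, 147.8]
eef_rot: [[-0.001, 1.0, -0.001], [1.0, 0.001, 0.0], [0.0, -0.001, -1.0]]
wrist_force: [0.3, -0.6, -1.5]
gripper_width: 40.8
finger_force: 30.6
```

```bash
python3 - <<'E'
from h import *
c=manip.camera_params('wrist');s=manip.observe();p,d=manip.capture('wrist');X=cloud(d,c);cv2.imwrite('pics/w5.png',p[:,:,::-1])
hsv=cv2.cvtColor(p,cv2.COLOR_RGB2HSV)
a=(abs(X[...,0]-633)<60)&(X[...,1]>-30)&(X[...,1]<125)&(abs(X[...,2]-17)<5)&(hsv[...,1]<80)
q=X[a];print(s['ee_pos'].round(1),len(q),np.percentile(q,[1,99],axis=0).round(1).tolist())
b=(cv2.inRange(hsv,(90,80,50),(120,255,255))>0)&(abs(X[...,2]-4)<5)
n,l,st,_=cv2.connectedComponentsWithStats(b.astype(np.uint8))
for i in range(1,n):
    if st[i,4]>200: print(st[i],np.percentile(X[l==i],[1,99],axis=0).round(1).tolist())
E
```

```text
[574.9 -59.2 147.8] 2878 [[594.9, -29.7, 12.3], [668.8, 104.8, 20.6]]
[ 281   16   68   68 3782] [[603.3, 42.2, 3.9], [662.5, 99.7, 7.3]]
[ 278   90   65   62 3273] [[601.6, -26.0, 3.9], [662.7, 34.8, 7.4]]
[ 277  158   59   52 1052] [[601.2, -90.0, 4.3], [662.5, -33.4, 7.5]]
```

View pics/w5.png

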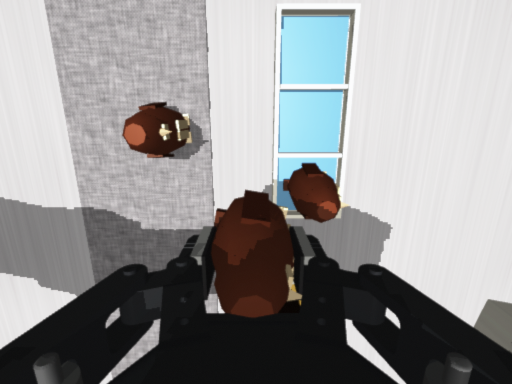

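The wrist picture shows the empty blue bays at (313,48) and (310,120), with the held penguin upright at (252,250). The bay centres come out at (632,4.5) and (633,71), as expected.

Call:
{"fn": "apply_moves", "kwargs": {
  "rotation": [
    [0,0,0],
    [0,0,0],
    [0,0,0],
    [0,0,0],
    [0,0,0],
    [0,0,0],
    [0,0,0],
    [0,0,0],
    [0,0,0],
    [0,0,0]
  ],
  "linear": [
    [0.2,0.2,0],
    [0.45,0.4,0],
    [0.64,0.58,0],
    [0.64,0.58,0],
    [0.64,0.58,0.2],
    [0.64,0.58,0.4],
    [0.64,0.58,0.6],
    [0.64,0.58,0.8],
    [0.64,0.58,1],
    [0.64,0.58,1]
  ],
  "fingers": [-0.4,-0.4,-0.4,-0.4,-0.4,-0.4,-0.4,-0.4,-0.4,-0.4]
}}

```text
clock: 26.5
ee_pos: [629.9, 1.3, 45.3]
eef_rot: [[0.003, 1.0, -0.007], [1.0, -0.003, -0.001], [-0.001, -0.007, -1.0]]
wrist_force: [-1.2, 0.3, -1.4]
gripper_width: 40.9
finger_force: 30.7
```

Call:
{"fn": "apply_moves", "kwargs": {
  "rotation": [
    [0,0,0],
    [0,0,0],
    [0,0,0],
    [0,0,0]
  ],
  "linear": [
    [0,0,0.07],
    [0,0,0.13],
    [0,0,0.18],
    [0,0,0.18]
  ],
  "fingers": [-0.4,-0.4,-0.4,-0.4]
}}

```text
clock: 26.9
ee_pos: [633.9, 3.6, 30.6]
eef_rot: [[0.001, 1.0, 0.001], [1.0, -0.001, 0.0], [0.0, 0.001, -1.0]]
wrist_force: [-0.8, -0.1, -1.7]
gripper_width: 40.8
finger_force: 30.8
```

Call:
{"fn": "apply_moves", "kwargs": {
  "rotation": [
    [0,0,0],
    [0,0,0],
    [0,0,0],
    [0,0,0],
    [0,0,0],
    [0,0,0],
    [0,0,0]
  ],
  "linear": [
    [0,0,0],
    [0,0,0],
    [0,0,0],
    [0,0,0],
    [0,0,0],
    [0,0,0],
    [0,0,0]
  ],
  "fingers": [-0.4,0,0.2,0.5,1,1,1]
}}

```text
clock: 27.6
ee_pos: [633.4, 3.6, 30.3]
eef_rot: [[0.001, 1.0, -0.0], [1.0, -0.001, -0.0], [-0.0, -0.0, -1.0]]
wrist_force: [1.2, -0.8, -0.4]
gripper_width: 85.5
finger_force: 0.0
```

Call:
{"fn": "apply_moves", "kwargs": {
  "rotation": [
    [0,0,0],
    [0,0,0],
    [0,0,0],
    [0,0,0]
  ],
  "linear": [
    [0,0,-0.1],
    [0,0,-0.35],
    [0,0,-0.7],
    [0,0,-1]
  ],
  "fingers": [1,1,1,1]
}}

```text
clock: 28.0
ee_pos: [633.7, 3.6, 132.3]
eef_rot: [[0.001, 1.0, 0.001], [1.0, -0.001, 0.0], [0.0, 0.001, -1.0]]
wrist_force: [0.7, -0.6, -0.2]
gripper_width: 85.1
finger_force: 0.0
```

Call:
{"fn": "apply_moves", "kwargs": {
  "rotation": [
    [0,0,0],
    [0,0,0],
    [0,0,0],
    [0,0,0]
  ],
  "linear": [
    [-0.02,-0.1,-0.1],
    [-0.05,-0.4,-0.2],
    [-0.1,-0.7,-0.2],
    [-0.1,-1,-0.2]
  ],
  "fingers": [1,1,1,1]
}}

```text
clock: 28.4
ee_pos: [531.6, -7.3, 150.5]
eef_rot: [[0.002, 1.0, -0.0], [1.0, -0.002, -0.0], [-0.0, -0.0, -1.0]]
wrist_force: [-0.7, -0.6, 0.3]
gripper_width: 85.9
finger_force: 0.0
```

Call:
{"fn": "apply_moves", "kwargs": {
  "rotation": [
    [0,0,0],
    [0,0,0],
    [0,0,0],
    [0,0,0]
  ],
  "linear": [
    [0,-0.25,0],
    [0,-0.45,0],
    [0,-0.45,0],
    [0,-0.45,0]
  ],
  "fingers": [1,1,1,1]
}}

```text
clock: 28.8
ee_pos: [488.5, -6.3, 150.6]
eef_rot: [[0.001, 1.0, 0.001], [1.0, -0.001, 0.0], [0.0, 0.001, -1.0]]
wrist_force: [1.1, -0.2, 0.3]
gripper_width: 85.5
finger_force: 0.0
```

```bash
python3 -c "
from h import *
look(488,-5,40,100,'pics/w6.png')"
```

```text
[488.5  -6.3 150.6] 28.8 1817 [466. -20.  40.] [510.  20.  94.] [487.8  -1.4] 23.1
```

Call:
{"fn": "apply_moves", "kwargs": {
  "rotation": [
    [0,0,0],
    [0,0,0],
    [0,0,0],
    [0,0,0],
    [0,0,0]
  ],
  "linear": [
    [0.02,0,0.2],
    [0.02,0,0.5],
    [0.02,0,0.8],
    [0.02,0,1],
    [0.02,0,1]
  ],
  "fingers": [1,1,1,1,1]
}}

```text
clock: 29.35
ee_pos: [487.0, -4.3, 47.6]
eef_rot: [[0.001, 1.0, -0.005], [1.0, -0.001, -0.0], [-0.0, -0.005, -1.0]]
wrist_force: [0.1, -0.5, 0.0]
gripper_width: 85.4
finger_force: 0.0
```

Call:
{"fn": "apply_moves", "kwargs": {
  "rotation": [
    [0,0,0],
    [0,0,0],
    [0,0,0],
    [0,0,0],
    [0,0,0],
    [0,0,0],
    [0,0,0],
    [0,0,0],
    [0,0,0],
    [0,0,0]
  ],
  "linear": [
    [0,0,0.15],
    [0,0,0.21],
    [0,0,0.21],
    [0,0,0.21],
    [0,0,0.21],
    [0,0,0.21],
    [0,0,0.21],
    [0,0,0.21],
    [0,0,0.21],
    [0,0,0.21]
  ],
  "fingers": [1,1,-0.2,-0.3,-0.4,-0.4,-0.4,-0.4,-0.4,-0.4]
}}

```text
clock: 30.35
ee_pos: [489.3, -4.2, 30.3]
eef_rot: [[0.001, 1.0, 0.002], [1.0, -0.001, 0.0], [0.0, 0.002, -1.0]]
wrist_force: [0.5, 0.1, 6.4]
gripper_width: 41.0
finger_force: 30.1
```

Call:
{"fn": "apply_moves", "kwargs": {
  "rotation": [
    [0,0,0],
    [0,0,0],
    [0,0,0],
    [0,0,0],
    [0,0,0]
  ],
  "linear": [
    [0,0,-0.1],
    [0,0,-0.3],
    [0,0,-0.55],
    [0,0,-0.8],
    [0,0,-1]
  ],
  "fingers": [-0.4,-0.4,-0.4,-0.4,-0.4]
}}

```text
clock: 30.85
ee_pos: [488.6, -4.3, 131.2]
eef_rot: [[0.001, 1.0, 0.001], [1.0, -0.001, 0.0], [0.0, 0.001, -1.0]]
wrist_force: [0.4, -0.6, -0.9]
gripper_width: 40.9
finger_force: 30.5
```

Call:
{"fn": "apply_moves", "kwargs": {
  "rotation": [
    [0,0,0],
    [0,0,0],
    [0,0,0],
    [0,0,0],
    [0,0,0],
    [0,0,0]
  ],
  "linear": [
    [0.1,0.1,-0.1],
    [0.25,0.35,-0.2],
    [0.5,0.65,-0.2],
    [0.75,1,-0.2],
    [0.75,1,-0.2],
    [0.75,1,-0.2]
  ],
  "fingers": [-0.4,-0.4,-0.4,-0.4,-0.4,-0.4]
}}

```text
clock: 31.45
ee_pos: [588.4, 71.5, 149.2]
eef_rot: [[-0.001, 1.0, -0.001], [1.0, 0.001, -0.0], [-0.0, -0.001, -1.0]]
wrist_force: [-1.5, 0.5, -0.2]
gripper_width: 40.9
finger_force: 30.7
```

Call:
{"fn": "apply_moves", "kwargs": {
  "rotation": [
    [0,0,0],
    [0,0,0],
    [0,0,0],
    [0,0,0],
    [0,0,0],
    [0,0,0],
    [0,0,0],
    [0,0,0],
    [0,0,0],
    [0,0,0]
  ],
  "linear": [
    [0,0.2,0],
    [0,0.44,0],
    [0,0.44,0],
    [0,0.44,0.1],
    [0,0.44,0.2],
    [0,0.44,0.4],
    [0,0.44,0.6],
    [0,0.44,0.8],
    [0,0.44,1],
    [0,0.44,1]
  ],
  "fingers": [-0.4,-0.4,-0.4,-0.4,-0.4,-0.4,-0.4,-0.4,-0.4,-0.4]
}}

```text
clock: 32.45
ee_pos: [628.0, 70.1, 45.3]
eef_rot: [[0.001, 1.0, -0.008], [1.0, -0.001, -0.001], [-0.001, -0.008, -1.0]]
wrist_force: [-0.8, -0.2, -1.1]
gripper_width: 41.1
finger_force: 30.8
```

Call:
{"fn": "apply_moves", "kwargs": {
  "rotation": [
    [0,0,0],
    [0,0,0],
    [0,0,0],
    [0,0,0]
  ],
  "linear": [
    [0,0,0.07],
    [0,0,0.13],
    [0,0,0.18],
    [0,0,0.18]
  ],
  "fingers": [-0.4,-0.4,-0.4,-0.4]
}}

```text
clock: 32.85
ee_pos: [632.6, 70.7, 31.5]
eef_rot: [[0.001, 1.0, 0.0], [1.0, -0.001, 0.0], [0.0, 0.0, -1.0]]
wrist_force: [0.9, -0.1, -0.7]
gripper_width: 41.0
finger_force: 30.9
```

Call:
{"fn": "apply_moves", "kwargs": {
  "rotation": [
    [0,0,0],
    [0,0,0],
    [0,0,0],
    [0,0,0],
    [0,0,0],
    [0,0,0],
    [0,0,0]
  ],
  "linear": [
    [0,0,0],
    [0,0,0],
    [0,0,0],
    [0,0,0],
    [0,0,0],
    [0,0,0],
    [0,0,0]
  ],
  "fingers": [-0.4,0,0.2,0.5,1,1,1]
}}

```text
clock: 33.55
ee_pos: [632.5, 70.7, 31.3]
eef_rot: [[0.001, 1.0, 0.0], [1.0, -0.001, 0.0], [0.0, 0.0, -1.0]]
wrist_force: [0.1, -0.2, -1.4]
gripper_width: 85.2
finger_force: 0.0
```

Call:
{"fn": "apply_moves", "kwargs": {
  "rotation": [
    [0,0,0],
    [0,0,0],
    [0,0,0],
    [0,0,0]
  ],
  "linear": [
    [0,0,-0.1],
    [0,0,-0.35],
    [0,0,-0.7],
    [0,0,-1]
  ],
  "fingers": [1,1,1,1]
}}

```text
clock: 33.95
ee_pos: [632.7, 70.7, 133.3]
eef_rot: [[0.001, 1.0, 0.001], [1.0, -0.001, 0.0], [0.0, 0.001, -1.0]]
wrist_force: [0.1, -1.2, -0.5]
gripper_width: 85.7
finger_force: 0.0
```

Call:
{"fn": "apply_moves", "kwargs": {
  "rotation": [
    [0,0,0],
    [0,0,0],
    [0,0,0],
    [0,0,0],
    [0,0,0],
    [0,0,0]
  ],
  "linear": [
    [0,-0.1,-0.2],
    [0,-0.4,-0.4],
    [0,-0.7,-0.6],
    [0,-1,-0.8],
    [0,-1,-0.8],
    [0,-1,-0.8]
  ],
  "fingers": [1,1,1,1,1,1]
}}

```text
clock: 34.55
ee_pos: [533.0, 70.9, 212.8]
eef_rot: [[0.0, 1.0, 0.003], [1.0, -0.0, 0.001], [0.001, 0.003, -1.0]]
wrist_force: [0.0, -0.7, -0.2]
gripper_width: 85.6
finger_force: 0.0
```

```bash
python3 - <<'E'
from h import *
for n in ['scene','side']:
    p,d=manip.capture(n);cv2.imwrite(f'pics/{n}2.png',p[:,:,::-1]);X=cloud(d,manip.camera_params(n))
    for nm,x,y in [('pA',633,4.5),('pB',633,71),('oA',610,-276),('oB',608.5,-210),('br',592,265)]:
        m=(np.hypot(X[...,0]-x,X[...,1]-y)<32)&(X[...,2]>24)&(X[...,2]<110);q=X[m]
        q2=q[q[:,2]<56];A=np.c_[2*q2[:,:2],np.ones(len(q2))];s=np.linalg.lstsq(A,(q2[:,:2]**2).sum(1),rcond=None)[0]
        print(n,nm,len(q),'zmax',q[:,2].max().round(1),'ctr',s[:2].round(1),'off',(s[:2]-[x,y]).round(1))
a=cv2.imread('pics/scene2.png')[90:350,90:370];cv2.imwrite('pics/crop.png',cv2.resize(a,None,fx=2,fy=2))
E
```

```text
scene pA 349 zmax 95.5 ctr [632.9   2.6] off [-0.1 -1.9]
scene pB 333 zmax 94.7 ctr [633.1  69.9] off [ 0.1 -1.1]
scene oA 385 zmax 74.0 ctr [ 612.1 -274.5] off [2.1 1.5]
scene oB 351 zmax 73.6 ctr [ 610.5 -208.3] off [2.  1.7]
scene br 227 zmax 64.2 ctr [593.1 264.8] off [ 1.1 -0.2]
side pA 193 zmax 94.8 ctr [631.9   1.6] off [-1.1 -2.9]
side pB 185 zmax 95.9 ctr [632.3  69.3] off [-0.7 -1.7]
side oA 269 zmax 70.9 ctr [ 611.4 -274.1] off [1.4 1.9]
side oB 243 zmax 72.1 ctr [ 609.3 -208.4] off [0.8 1.6]
side br 152 zmax 64.8 ctr [591.9 265.3] off [-0.1  0.3]
```

View pics/crop.png

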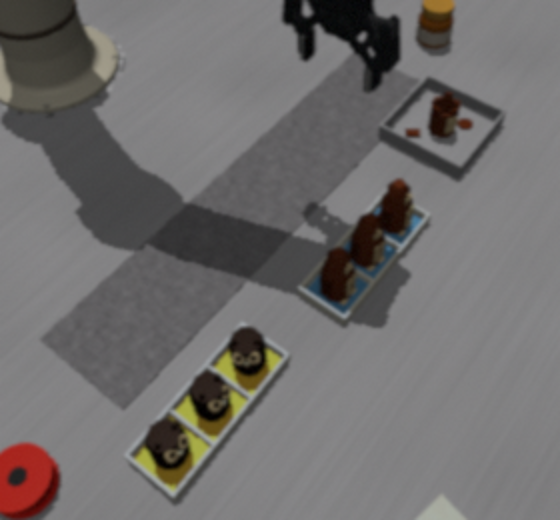

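The crop shows all the figures standing in their bays: owls at (248,350) and (210,397), penguins at (368,242) and (397,208). The broken shell is in the pan at (445,115), and measured offsets are at most 3 mm. I'm handing in the job.

```bash
python3 -c "
from station import manip
print(manip.close_job())"
```

```text
the job is handed in; nothing more can be done
None
```

The job is handed in, with no verdict returned: both penguins and both owls stand upright in their trays' empty bays, measured within about 3 mm of centre, the broken penguin is in the pan, and the arm went nowhere near the jar or spool.

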